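# Load a bottle carrier and hold it up level

## Task

Stand the dropper bottle that stands alone near the front of the desk (not the one by the wash bottle at the far left) upright in the empty pocket of the white bottle carrier, fully down on the pocket floor, and let go of it while the carrier still stands on the desk. Then take the carrier by its blue handle bar, lift it level to about 10 cm above the desk with both bottles in it, and keep holding it there steady and level: the program finishes while holding the carrier in the air. Keep carrier and bottles upright all the time, and leave the note pad, torch, tape roll and screwdriver where they are.

Things in the scene. Friction and masses are not known exactly. Their poses are not given: they have to be found in the camera images.
- carrier: loose bottle carrier, 0.2 to 0.4 kg: a white plastic block 156 mm long (its x), 58 mm wide (its y), 34 mm high, with two round blind pockets 36 mm in diameter and 28 mm deep at x = +52 mm and x = -52 mm, and a blue handle bar over its middle. Origin: centre of its underside, z up. Nothing fixes it to the desk; it may be turned any way round
- free_pocket (a point): centre of the floor of the empty pocket (at x = +52 mm of the carrier), 6 mm above the carrier's underside, 28 mm below the mouth
- full_pocket (a point): centre of the floor of the pocket that already holds a bottle (at x = -52 mm of the carrier), 6 mm above the carrier's underside
- handle (a point): centre of the carrier's blue handle bar. The bar is 64 mm long along the carrier's x, 14 mm wide along its y, 22 mm high (80 to 102 mm above the underside), on two 10 mm posts 44 mm apart; balanced about its middle when both bottles are in
- bottle_out: loose amber dropper bottle with black cap and rubber bulb, standing alone near the front edge of the desk, about 70 g (another like it, beside the wash bottle at the far left, is fixed scenery). 102 mm tall: round body 33 mm in diameter up to about 60 mm, cap 24 mm in diameter from 62 to 77 mm, bulb 13 mm in diameter above. Can be gripped at the cap or the upper body. Origin: centre of its underside, z up
- bottle_in: the same kind of bottle, already standing loose in the full pocket of the carrier; stays there. Origin: centre of its underside
- note_pad: bystander: yellow note pad 76 x 76 x 12 mm flat on the desk, origin under its centre
- torch: bystander: black pocket torch 27 x 96 x 27 mm lying on the desk, long along its y, origin under its centre
- tape_amber: bystander: roll of amber tape 66 x 73 x 12 mm flat on the desk, origin under its centre
- screwdriver: bystander: yellow-handled screwdriver 27 x 145 x 26 mm lying on the desk, long along its y, origin under its centre
- column: tall black instrument column, fixed at the far side of the desk; stay clear of it
Not all that is in view belongs to the job. Leave any green or purple look-alike of the bottle_out alone.

How it is judged (in metres and radians):
On the way, in this order (a step that is already met when the one before it is completed fails the run):
1. the loose bottle stands fully down in the empty pocket, released, with the carrier still on the desk (horizontal distance between bottle_out and free_pocket below 0.007 m and z of bottle_out in the frame of carrier between 0.002 and 0.012 m and angle between the z axis of each of bottle_out, bottle_in and the z axis of carrier, either way round below 0.15 rad and horizontal distance between bottle_in and full_pocket below 0.007 m and z of bottle_in in the frame of carrier between 0.002 and 0.012 m and height (world z) of carrier below 0.006 m and angle between carrier's own z axis and vertical below 0.05 rad and contact force between bottle_out and the fingers below 0.05 N), for 0.2 s.
2. the carrier is held by the gripper in the air, level and steady, with both bottles in it (horizontal distance between bottle_out and free_pocket below 0.007 m and z of bottle_out in the frame of carrier between 0.002 and 0.012 m and angle between the z axis of each of bottle_out, bottle_in and the z axis of carrier, either way round below 0.15 rad and horizontal distance between bottle_in and full_pocket below 0.007 m and z of bottle_in in the frame of carrier between 0.002 and 0.012 m and height (world z) of carrier between 0.06 and 0.16 m and angle between carrier's own z axis and vertical below 0.1 rad and linear speed of carrier below 0.02 m/s and angular speed of carrier below 0.15 rad/s and contact force between carrier and the fingers above 1 N and contact force between carrier and column below 0.05 N and contact force between each of bottle_out, bottle_in and the fingers below 0.05 N and contact force between carrier and note_pad below 0.05 N and contact force between carrier and torch below 0.05 N and contact force between carrier and tape_amber below 0.05 N and contact force between carrier and screwdriver below 0.05 N), for 0.5 s.
At the end, for the whole second after the job is handed in: Fingers hold the carrier, underside 60 to 160 mm above the desk, tilt under 0.10 rad, slower than 20 mm/s and 0.15 rad/s, clear of bystanders and column; each bottle down in its own pocket (underside 2-12 mm above the carrier's, within 7 mm of the centre, 0.15 rad of its axis), not touched (all of step 2); the arm keeps its last pose, push and grip.
It fails at once if a bottle is tipped by more than about 30 degrees (angle between any of bottle_out, bottle_in's own z axis and vertical above 0.52 rad).
It fails at once if the carrier is tipped by more than about 17 degrees (angle between carrier's own z axis and vertical above 0.3 rad).
It fails at once if a bystander is moved by more than 30 mm (distance of any of note_pad, torch, tape_amber, screwdriver from where it was at the start of the episode above 0.03 m).
It also fails if it takes over 54 s, if anything falls off the work surface, if the arm or the gripper's body presses on something with over 40 N, if the wrist force passes 120 N, or if a joint passes its speed limit or range.

## Robot

A 6-joint arm with a two-finger parallel gripper is mounted at the origin on a cart in front of the work surface, level with it; the furniture and walls round the work are solid. World frame = base frame: x ahead of the robot, y to its left, z up, the work surface at z = 0. Lengths are in mm, angles in rad, forces in N, time in s.
With the tool pointing down it reaches from about 400 to 825 mm from the base axis. Payload 7 kg.
Tool frame: the origin (TCP) lies at the very end of the fingers, on their centre line; the grasp point (between the pads) lies 19 mm behind it; z points along the fingers, y is the line along which they close (so a half turn about z gives the same grasp; the last joint's range is limited). The gripper opens to 88 mm and grips with 3 to 60 N. Pads are 19 mm wide; open, the fingers measure 130 mm over their backs; the gripper's body (78 mm by 193 mm) begins 47 mm behind the grasp point.
Start: joints at [-1.034, 0.359, 0.012, 0, -1.224, -0.288], TCP at [166.187, -654.2, 226.561] pointing down, gripper open.
Joint ranges: [-3.07, 3.07], [-1.43, 2.12], [-1.02, 1.25], [-3.03, 1.67], [-3.05, -0], [-3.03, 3.03]. Speed limits (rad/s): [2.39, 2.39, 3.01, 3.14, 3.14, 3.14].

## Interface

Orientations are given as a unit quaternion [x, y, z, w].
In Python, from plant import bot gives the robot as it stands. Calls block until the motion is done:
- bot.move_ptp(position, orientation): joint-space move of the TCP to a pose.
- bot.line_to(position, velocity=150, ori=None): straight line of the TCP; ori=None keeps the orientation; velocity is the mean speed in mm/s.
- bot.move_joints(angles): joint-space move.
- bot.move_gripper(opening, force=None): finger opening in mm; force is the grip in N (None keeps the last); returns when the fingers have stopped.
- bot.pause(seconds).
- bot.solve_ik(position, orientation): joint angles nearest the present ones, or None.
- bot.read_state(): the state.
- bot.camera(name): name is "scene" or "top"; returns the picture (420x560x3 uint8, red, green, blue); there is no depth.
- bot.get_calibration(name): a dict with "fx", "fy", "cx", "cy" (pixels), "view" (4x4, takes a point from world to camera coordinates). Camera axes: x right, y up, looking along -z (the intrinsics and any distortion apply to the point x, -y, -z); pixel columns grow to the right and rows downward; lengths in mm; the calibration is good to about 2 mm. A picture is of the moment at which its call begins. get_calibration takes no time and is no camera call.
A pose or a line that the arm cannot do raises bot.Unreachable and nothing moves.
- bot.close_job(): hands the job in; it is judged then, once.
The state is a dict: "t": time; "joint_pos": joint angles; "qvel": joint speeds; "tau": joint torques, N m; "tcp_pos": TCP position; "eef_rot": TCP orientation; "contact_force": force on the tool from outside, world axes, zero at the start; "moment": the same for the moment, N m; "width": finger opening in mm; "finger_force": force on a finger pad.
Only numpy, scipy, OpenCV 4.12 (cv2) and the standard library are available. Lean on these libraries where they do the work, as an engineer would, in place of code of your own. Each camera call takes 0.05 s, during which the arm holds its last target. There are 200 camera calls.

## Working session

There is one attempt and no reset: what is moved stays moved. The work goes in short steps, each a Python script; the robot and the scene stay as the last script left them, time stands still between calls to the robot, and variables do not carry over. Pictures are saved under pics/ and viewed, at most 10 in all, crops included, and the job is handed in when it is done.

```bash
ls; mkdir -p pics
python3 - <<'E'
from plant import bot
import cv2
for n in("scene","top"):
    c=bot.get_calibration(n);print(n,c)
    cv2.imwrite(f"pics/{n}0.png",bot.camera(n)[:,:,::-1])
print(bot.read_state())
E
```

```text
pics
scene {'fx': 521.603199533962, 'fy': 521.603199533962, 'cx': 284.2831098453017, 'cy': 209.13660731346937, 'view': array([[-8.83980502e-01, -4.67454829e-01,  8.02843485e-03,
         5.80478966e+02],
       [ 3.53331512e-01, -6.56725153e-01,  6.66234880e-01,
        -2.02704009e+02],
       [-3.06162237e-01,  5.91775343e-01,  7.45698752e-01,
        -1.39832416e+03],
       [ 0.00000000e+00,  0.00000000e+00,  0.00000000e+00,
         1.00000000e+00]])}
top {'fx': 416.96241186766616, 'fy': 416.96241186766616, 'cx': 277.5648350346616, 'cy': 214.10363090352902, 'view': array([[-1.01465550e-02, -9.99466740e-01,  3.10368071e-02,
         8.87037926e+01],
       [ 9.92879570e-01, -6.38584787e-03,  1.18951172e-01,
        -6.24249397e+02],
       [-1.18689544e-01,  3.20227562e-02,  9.92414901e-01,
        -1.22953532e+03],
       [ 0.00000000e+00,  0.00000000e+00,  0.00000000e+00,
         1.00000000e+00]])}
{'t': 0.1, 'joint_pos': array([-1.03385402e+00,  3.59314011e-01,  1.11319155e-02, -2.97371170e-04,
       -1.22409616e+00, -2.88113188e-01]), 'qvel': array([-0.00143908, -0.00130603,  0.00218951, -0.00060772,  0.00099987,
        0.00065531]), 'tau': array([-1.34162237e-03, -5.84163845e+01,  2.93748289e+01,  7.01553494e+00,
        1.01256953e-02, -5.83596693e-05]), 'tcp_pos': array([ 166.0980677 , -653.78551041,  225.7111171 ]), 'eef_rot': array([-1.24043568e-01,  9.92276486e-01,  7.34853156e-04, -1.68997960e-04]), 'contact_force': array([-0.55197983,  0.23581954,  0.04849201]), 'moment': array([ 0.03508644, -0.04635905, -0.03934144]), 'finger_force': 0.0, 'width': 87.80623952471187}
```

View pics/scene0.png

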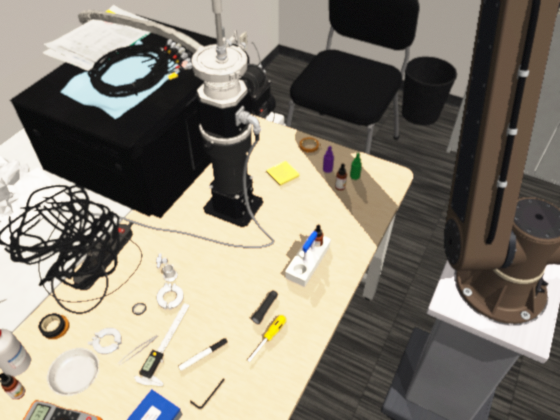

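View pics/top0.png

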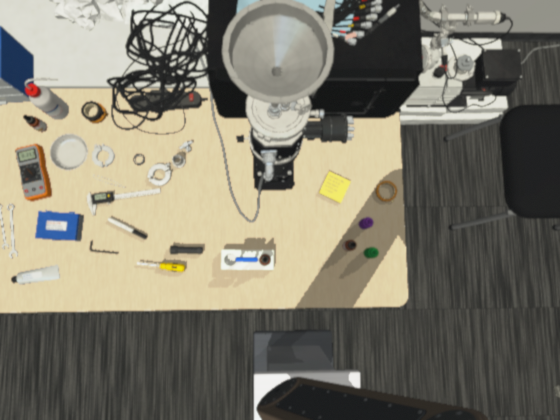

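Candidates for the bottle:
- Amber: scene (341,178) / top (350,245).
- Purple: scene (328,160) / top (366,223).
- Green: scene (356,166) / top (371,253).
- Amber in the carrier: scene (318,236) / top (265,259).
- Fixed amber at far left: scene (10,385) / top (33,122).

By the description I choose the amber one at scene (341,178). The carrier is at top (248,259), with its empty pocket on the left at (231,259).

Run:
```python
import cv2,numpy as np
s=cv2.imread("pics/scene0.png");t=cv2.imread("pics/top0.png")
a=cv2.resize(s[140:290,270:380],None,fx=4,fy=4,interpolation=cv2.INTER_CUBIC)
b=cv2.resize(t[205:280,215:305],None,fx=4,fy=4,interpolation=cv2.INTER_CUBIC)
c=cv2.resize(t[205:275,330:395],None,fx=4,fy=4,interpolation=cv2.INTER_CUBIC)
o=np.zeros((600,800,3),np.uint8);o[:,:440]=a;o[:300,440:800]=b;o[310:590,440:700]=c
cv2.imwrite("pics/crop0.png",o)
```

```text
(no output)
```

View pics/crop0.png

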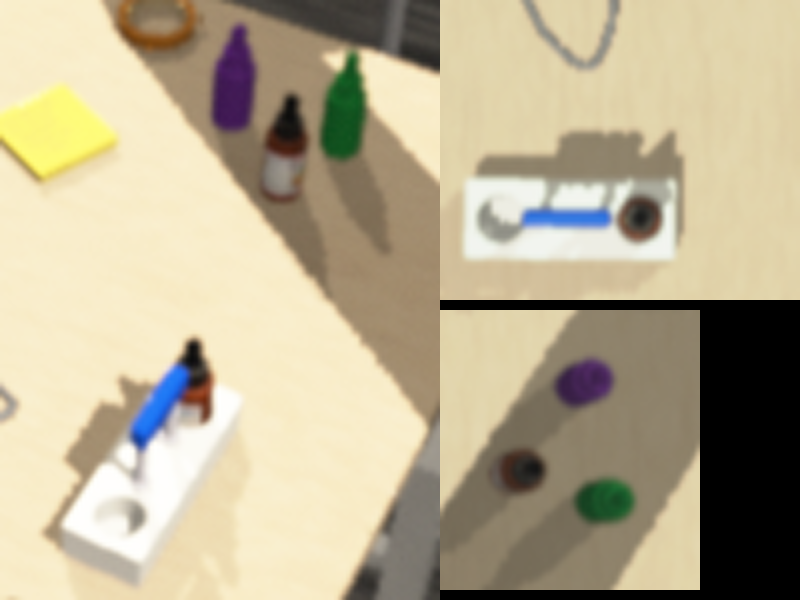

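The crop confirms it. The bottle at scene (341,178) is amber with a white label and black cap, and its neighbours are plain purple and green. In the top view the carrier's empty pocket is at about (230,259), the full one at (265,259), and the blue bar at (248,259).

```bash
cat > h.py <<'E'
import cv2,numpy as np
from plant import bot
CAL={n:bot.get_calibration(n) for n in("scene","top")}
def ray(n,u,v):
    c=CAL[n];V=c["view"];R,t=V[:3,:3],V[:3,3]
    d=np.array([(u-c["cx"])/c["fx"],-(v-c["cy"])/c["fy"],-1.])
    return -R.T@t,R.T@d
def onplane(n,p,z):
    o,d=ray(n,*p);return o+d*(z-o[2])/d[2]
def proj(n,P):
    c=CAL[n];q=c["view"][:3,:3]@np.asarray(P,float)+c["view"][:3,3]
    return np.array([c["cx"]-c["fx"]*q[0]/q[2],c["cy"]+c["fy"]*q[1]/q[2]])
def tri(pa,pb):
    A=[];b=[]
    (o1,d1),(o2,d2)=ray("scene",*pa),ray("top",*pb)
    s=np.linalg.lstsq(np.c_[d1,-d2],o2-o1,rcond=None)[0]
    p,q=o1+d1*s[0],o2+d2*s[1];return (p+q)/2,np.linalg.norm(p-q)
def blob(im,roi,lo,hi):
    x0,y0,x1,y1=roi;m=cv2.inRange(cv2.cvtColor(im[y0:y1,x0:x1],cv2.COLOR_BGR2HSV),lo,hi)
    cs,_=cv2.findContours(m,cv2.RETR_EXTERNAL,cv2.CHAIN_APPROX_NONE)
    c=max(cs,key=cv2.contourArea);k=np.zeros_like(m);cv2.drawContours(k,[c],-1,255,-1)
    M=cv2.moments(k,True);r=cv2.minAreaRect(c)
    return np.array([M["m10"]/M["m00"]+x0,M["m01"]/M["m00"]+y0]),M["m00"],((r[0][0]+x0,r[0][1]+y0),r[1],r[2])
E
python3 - <<'E'
from h import *
s=cv2.imread("pics/scene0.png");t=cv2.imread("pics/top0.png")
np.set_printoptions(precision=1,suppress=True)
bs=blob(s,(290,215,335,260),(105,120,60),(130,255,255));bt=blob(t,(225,245,275,275),(105,120,60),(130,255,255))
print("blue",bs,bt,tri(bs[0],bt[0]),onplane("top",bt[0],102))
for e in cv2.boxPoints(bt[2]):print(onplane("top",e,102))
w=blob(t,(210,235,285,280),(0,0,195),(180,40,255));print("white",w)
for e in cv2.boxPoints(w[2]):print(onplane("top",e,34))
g=cv2.cvtColor(t[240:278,215:280],cv2.COLOR_BGR2GRAY);
print(g[::2,::2])
tip=tri((342.75,164.5),(353.2,244.2));print("bulb",tip)
print("bulb in",tri((318.5,225.5),(265,259.5)))
for p in((366,223),(371,253)):print(onplane("top",p,60))
print("bs",onplane("scene",(340.5,189.5),0))
E
```

```text
blue (array([309.8, 240.5]), 126.0, ((309.8076915740967, 240.53845977783203), (5.8243513107299805, 22.742706298828125), 33.690067291259766)) (array([246., 259.]), 63.0, ((246.0, 259.0), (2.0, 20.0), 90.0)) (array([489. , 176.4,  94.9]), np.float64(1.4188811403190729)) [489.6 176.4 102. ]
[492.7 204.6 102. ]
[492.1 148.1 102. ]
[486.5 148.1 102. ]
[487.1 204.6 102. ]
white (array([243.2, 260.5]), 664.0, ((247.0, 259.0), (20.0, 52.0), 90.0))
[521.  254.1  34. ]
[519.6  98.3  34. ]
[459.9  98.8  34. ]
[461.5 253.8  34. ]
[[210 212 211 209 210 211 212 212 213 211 211 212 211 212 206 143 132 132
  131 131 131 131 131 132 131 158 210 184 133 152 207 210 212]
 [209 211 210 208 210 212 207 207 208 205 206 209 207 207 198 135 132 131
  131 131 132 130 131 132 131 189 185 136 128 151 204 210 211]
 [209 211 211 208 208 185 146 147 146 145 145 148 146 146 144 129 131 130
  132 132 132 131 131 132 130 143 135 130 128 134 161 209 211]
 [209 211 212 209 200 138 131 130 130 131 131 132 130 130 131 130 132 131
  132 132 132 131 131 132 131 132 130 130 128 131 152 210 211]
 [210 212 212 212 193 147 14
[... 1541 characters left out ...]
202 205 202
  201 201 202 202 202 203 206 206 206 206 209 213 211 212 212]
 [191 192 192 192 192 192 192 193 190 193 190 191 193 193 193 192 192 190
  192 192 192 191 194 195 193 192 191 202 210 211 212 211 212]
 [191 193 193 192 193 193 193 193 190 192 191 192 194 193 193 192 193 190
  193 192 191 190 194 195 192 193 200 211 213 212 212 212 212]
 [192 194 194 193 192 195 195 195 191 192 193 194 194 193 192 191 193 191
  195 194 192 192 194 194 193 206 209 212 212 212 211 212 212]]
bulb (array([ 528.8, -132. ,   95.1]), np.float64(0.5205050577439626))
bulb in (array([488.2, 122.8, 100.4]), np.float64(1.0274788412573022))
[ 593.6 -179.9   60. ]
[ 504.2 -191.6   60. ]
bs [ 522.  -121.2    0. ]
```

```bash
cat >> h.py <<'E'
Q=[2**-.5,2**-.5,0,0]
np.set_printoptions(precision=2,suppress=True)
def st(l=""):
    s=bot.read_state();print(l,round(s["t"],2),s["tcp_pos"],"F",s["contact_force"],"w",round(float(s["width"]),2),"ff",round(float(s["finger_force"]),1));return s
E
python3 - <<'E'
from h import *
print(bot.solve_ik([490,176,180],Q),bot.solve_ik([528,-132,44],Q))
bot.move_ptp([490,176.4,200],Q);st()
bot.line_to([490,176.4,73],150);st("at bar")
bot.move_gripper(0,8);bot.pause(.2);st("grip")
bot.move_gripper(60);st("open")
bot.line_to([490,176.4,200],200)
cv2.imwrite("pics/top1.png",bot.camera("top")[:,:,::-1])
bot.move_ptp([528.8,-132,170],Q);st()
bot.line_to([528.8,-132,45],120);st("at bottle")
cv2.imwrite("pics/scene1.png",bot.camera("scene")[:,:,::-1])
cv2.imwrite("pics/top1b.png",bot.camera("top")[:,:,::-1])
E
```

```text
[ 0.72  0.14 -0.39  0.   -1.04  2.42] [ 0.12  0.34 -0.5   0.   -0.73  3.03]
 3.23 [490.18 176.01 200.01] F [-0.47 -0.32  0.56] w 87.48 ff 0.0
at bar 4.22 [490.56 176.71  73.71] F [-0.45  0.21  1.18] w 87.36 ff 0.0
grip 5.58 [489.72 176.23  72.76] F [-0.04  0.37 -2.65] w 13.95 ff 8.0
open 6.51 [490.   176.38  72.98] F [0.67 0.23 0.01] w 60.03 ff 0.0
 8.53 [ 528.99 -131.36  169.86] F [0.18 0.38 0.1 ] w 59.66 ff 0.0
at bottle 9.72 [ 529.34 -131.9    45.65] F [0.4  0.24 0.94] w 59.74 ff 0.0
```

View pics/scene1.png

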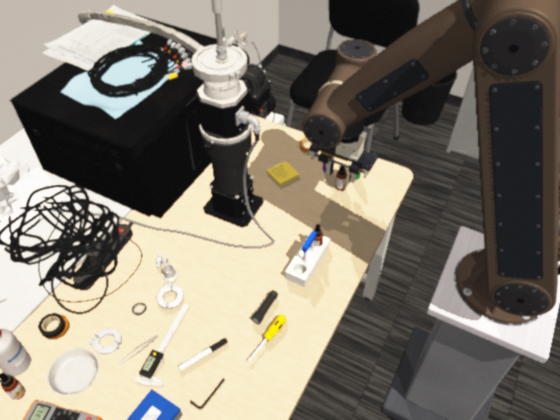

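The fingers straddle the amber bottle at about (341,178), clear of its purple and green neighbours. Next I grip, lift and hold it over the pocket to look.

Run:
```python
from h import *
bot.move_gripper(0,15);st("grip")
bot.line_to([528.8,-132,175],120);st("lift")
bot.move_ptp([490,228.4,175],Q)
bot.line_to([490,228.4,100],120);bot.pause(.3);st("over")
s=bot.camera("scene")[:,:,::-1];t=bot.camera("top")[:,:,::-1]
cv2.imwrite("pics/s2.png",s);cv2.imwrite("pics/t2.png",t)
o=np.zeros((600,800,3),np.uint8)
a=cv2.resize(s[190:290,270:370],None,fx=4,fy=4,interpolation=cv2.INTER_CUBIC);o[:400,:400]=a
t1=cv2.imread("pics/top1.png")
o[:300,410:770]=cv2.resize(t[205:280,215:305],None,fx=4,fy=4,interpolation=cv2.INTER_CUBIC)
cv2.imwrite("pics/crop2.png",o)
```

```text
grip 10.41 [ 528.78 -132.03   45.04] F [-0.71  0.61  1.3 ] w 31.66 ff 15.0
lift 11.64 [ 528.26 -131.96  174.15] F [-0.77  0.26 -0.47] w 31.11 ff 15.0
over 14.07 [490.18 228.61 100.58] F [0.04 0.81 0.16] w 31.59 ff 15.0
```

View pics/crop2.png

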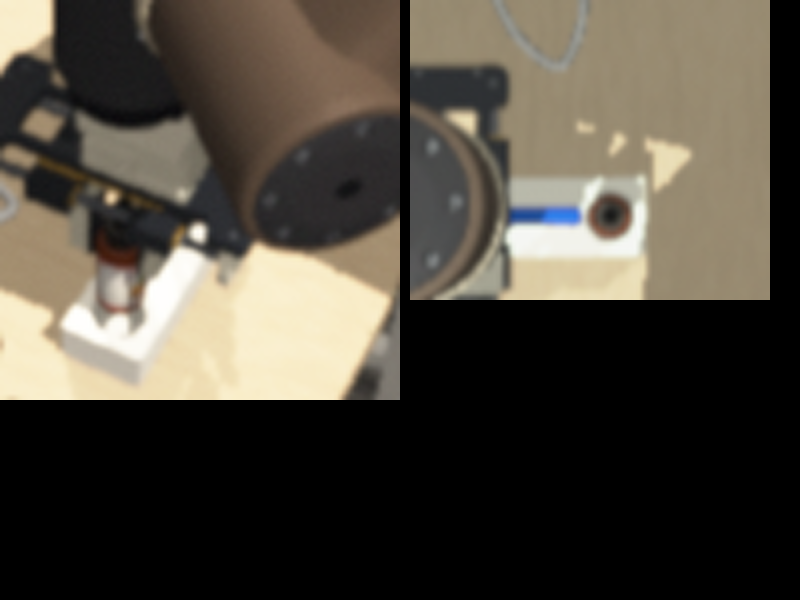

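The bottle hangs upright over the empty pocket, with its base at about scene (300,267), and the carrier is unmoved. I'll insert it with a force guard and a small 1-D search along the bar direction.

```bash
cat >> h.py <<'E'
def fz():
    return np.mean([(bot.pause(.02),bot.read_state()["contact_force"])[1] for _ in range(4)],0)
E
python3 - <<'E'
from h import *
x,y0=490,228.4
bot.line_to([x,y0,84],80);bot.pause(.2);b=fz();print("base",b)
ok=False
for dy in (0,1.5,-1.5,3,-3):
    if bot.read_state()["t"]>28:break
    bot.line_to([x,y0+dy,83],40)
    z=83;stuck=False
    while z>51.5:
        z-=2 if z>51 else .5
        bot.line_to([x,y0+dy,z],40);f=fz()-b
        if f[2]>4 or np.hypot(*f[:2])>6:stuck=True;break
    s=st(f"dy {dy} z {z} f {f}")
    if z<54:ok=True;break
print(ok)
E
```

```text
base [-0.12 -0.02 -0.71]
dy 0 z 51 f [0.39 0.13 0.95] 20.11 [490.15 228.52  51.06] F [0.09 0.38 0.06] w 32.15 ff 15.0
True
```

Run:
```python
from h import *
bot.move_gripper(60);bot.pause(.3);st("rel")
bot.line_to([490,228.4,180],150)
bot.line_to([490,-20,180],350)
s=bot.camera("scene")[:,:,::-1];t=bot.camera("top")[:,:,::-1];st()
o=np.zeros((480,800,3),np.uint8)
o[:400,:400]=cv2.resize(s[200:300,260:360],None,fx=4,fy=4,interpolation=cv2.INTER_CUBIC)
o[:300,410:770]=cv2.resize(t[205:280,215:305],None,fx=4,fy=4,interpolation=cv2.INTER_CUBIC)
cv2.imwrite("pics/crop3.png",o);cv2.imwrite("pics/t3.png",t)
bt=blob(t,(225,245,275,275),(105,120,60),(130,255,255));print(bt,onplane("top",bt[0],102))
```

```text
rel 21.12 [490.02 228.44  51.02] F [-1.3  -0.65  0.53] w 59.6 ff 0.0
 23.08 [489.94 -19.42 179.68] F [ 0.   -0.01 -1.33] w 60.15 ff 0.0
(array([246.36, 258.97]), 72.0, ((246.0, 259.0), (4.0, 20.0), 90.0)) [489.66 175.36 102.  ]
```

View pics/crop3.png

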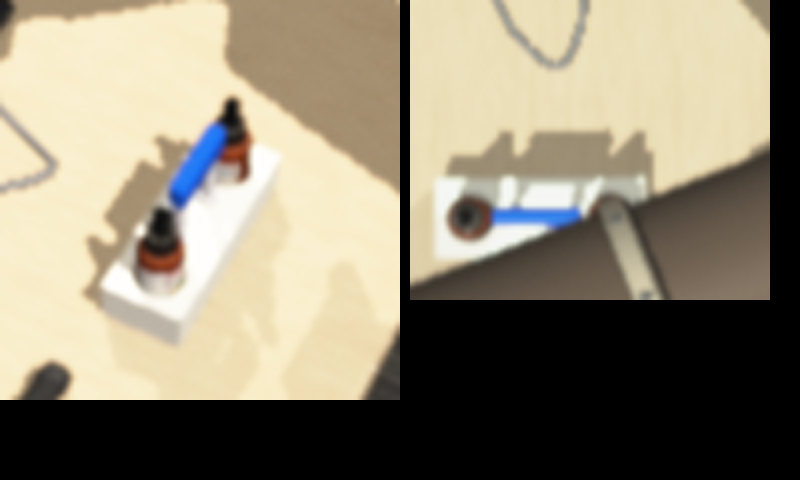

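Both bottles stand upright at equal depth in the carrier: the placed one at crop (160,245), the other at (232,145). Now the bar.

Run:
```python
from h import *
bot.line_to([490,176.2,180],300)
bot.line_to([490,176.2,72],100);st("at")
bot.move_gripper(0,40);bot.pause(.2);st("grip")
bot.line_to([490,176.2,87],30);st()
bot.line_to([490,176.2,172],50);bot.pause(1);s0=st("up")
print(s0["moment"])
s=bot.camera("scene")[:,:,::-1];t=bot.camera("top")[:,:,::-1]
o=np.zeros((480,800,3),np.uint8)
o[:480,:480]=cv2.resize(s[170:290,250:370],None,fx=4,fy=4,interpolation=cv2.INTER_CUBIC)
o[:300,480:800]=cv2.resize(t[205:280,215:295],None,fx=4,fy=4,interpolation=cv2.INTER_CUBIC)
cv2.imwrite("pics/crop4.png",o)
```

```text
at 25.12 [490.4  176.41  72.57] F [ 0.13 -0.17 -0.33] w 59.85 ff 0.0
grip 26.12 [489.93 176.18  71.96] F [ 0.06  0.95 -0.46] w 13.4 ff 40.0
 26.77 [489.91 176.16  87.02] F [ 0.21  0.18 -4.68] w 13.91 ff 40.0
up 29.62 [490.02 176.21 172.01] F [-0.4   0.24 -5.05] w 13.68 ff 40.0
[-0.09 -0.   -0.01]
```

View pics/crop4.png

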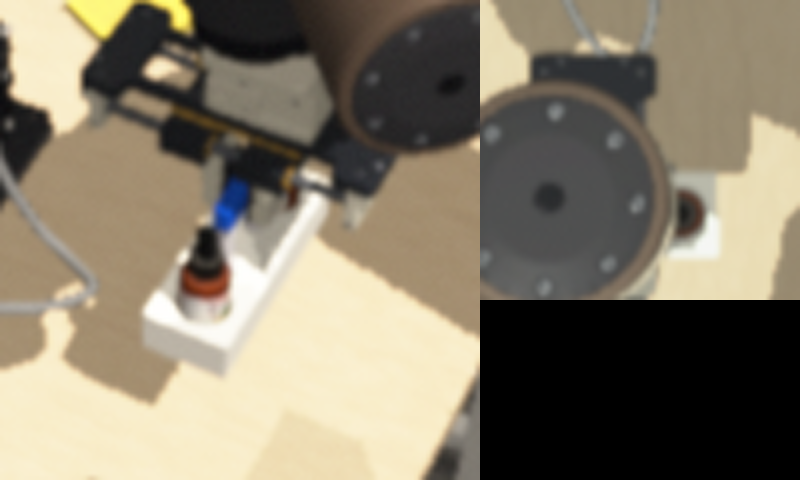

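The carrier hangs level in the air, with its detached shadow visible on the desk. The placed bottle is upright in its pocket at (205,275), and the load of about 5 N matches the carrier with both bottles.

Run:
```python
from h import *
bot.pause(.5);st();print(bot.close_job())
```

```text
30.22 [490.   176.21 172.  ] F [ 0.57 -0.53 -5.34] w 13.48 ff 40.0
the job is handed in; nothing more can be done
None
```

The dropper bottle is down in the empty pocket and released, and the arm is holding the carrier by its blue bar about 10 cm above the desk with both bottles in it; the job was handed in at 30 s of the allowed 54 s, and the system returned no verdict.

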